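Level a surface plate with pry bar, weight and packing strip

ROBOT

A 6-joint arm with a two-finger parallel gripper is mounted at the origin on a cart in front of the work surface, level with it; the furniture and walls round the work are solid. World frame = base frame: x ahead of the robot, y to its left, z up, the work surface at z = 0. Lengths are in mm, angles in rad, forces in N, time in s.
With the tool pointing down it reaches from about 350 to 875 mm from the base axis. Payload 4.2 kg.
Tool frame: the origin (TCP) lies at the very end of the fingers, on their centre line; the grasp point (between the pads) lies 19 mm behind it; z points along the fingers, y is the line along which they close (so a half turn about z gives the same grasp; the last joint's range is limited). The gripper opens to 85 mm and grips with 20 to 120 N. Pads are 22 mm wide; open, the fingers measure 114 mm over their backs; the gripper's body (76 mm by 85 mm) begins 54 mm behind the grasp point. The pads swing forward as they close: fully open they stand 13 mm farther back than shut.
Start: joints at [-0.916, 0.385, 0.008, 0, -1.194, -0.259], TCP at [240.98, -576.652, 208.412] pointing down, gripper open.
Joint ranges: [-3.14, 3.14], [-1.21, 2.06], [-1.07, 1.41], [-3.16, 2.05], [-2.99, -0.16], [-3.1, 3.1]. Speed limits (rad/s): [2.79, 2.79, 3.14, 3.14, 3.14, 3.14].

INTERFACE

Orientations are given as a unit quaternion [x, y, z, w].
In Python, from bench import arm gives the robot as it stands. The module is installed in compiled form; this text tells all that it offers.
- The arm moves only by the tool drive_tool, never from a script. Its argument "targets" is a list of rows, each a list of 5 numbers: the closure, from -1 (fully open) to 1 (shut), then the shift along the tool's x, y, z in mm, then the turn about the tool's z in degrees. In form: [[grip, tx, ty, tz, roll], ...]. A call has 1 to 12 rows; each row is the pose to reach, as a shift and turn from the pose commanded when the call began, along the tool's axes at that moment; what a row does not reach only later rows make up. A row lasts 1/10 s, in which the tool goes at most 50 mm and 8.59 degrees, less where a joint would pass 70% of its speed; a pose out of reach is approached as far as the arm can. A call with a gripper value outside its range is refused whole. The fingers move at their own pace and stop on an object; the grip force is fixed at half the most. Time passes only in rows, so rows that repeat a pose let the fingers close. It gives the time, the measured TCP pose, the force, the opening and the grip force at its end, in the units of the state.
- arm.read_state(): the state, without advancing time (a new reading comes with each control period).
- arm.get_image(name): name is "scene" or "top" or "wrist"; returns the picture (480x640x3 uint8, blue, green, red); there is no depth.
- arm.camera_params(name): a dict with "fov_y" (degrees; the focal length in pixels is half the picture's height over the tangent of half this angle, whatever the lens; pixels are square), "cx", "cy" (the principal point, pixels), "D" ([k1, k2, p1, p2, k3] as OpenCV has them; the pictures are not rectified), "rvec" (rotation vector, rad) and "tvec" (3), from world to camera coordinates, as OpenCV has them; the wrist camera has in their place "tool_from_camera" (4x4, takes a point from camera to tool coordinates, whose origin is the TCP and whose axes are the flange's). Camera axes: x right, y down, z forward; pixel columns grow to the right and rows downward; lengths in mm; the calibration is good to about 2 mm. A picture is of the moment at which its call begins: read the wrist's pose just before it. camera_params takes no time and is no camera call.
- arm.job_done(): hands the job in; it is judged then, once.
The state is a dict: "clock": time; "joints": joint angles; "joint_vel": joint speeds; "joint_efforts": joint torques, N m; "position": TCP position; "ee_rot": TCP orientation; "contact_force": force on the tool from outside, world axes, zero at the start; "wrist_torque": the same for the moment, N m; "gripper_width": finger opening in mm; "grasp_force": force on a finger pad.
Only numpy, scipy, OpenCV 4.12 (cv2) and the standard library are available. Lean on these libraries where they do the work, as an engineer would, in place of code of your own. Each camera call takes 0.05 s, during which the arm holds its last target. There are 200 camera calls.

TASK

The cast-iron surface plate leans because its front foot is 10 mm short. Set the iron weight on the raised end of the pry bar and let go, so that the bar levers the front of the plate up and stays down by itself; then slide the wooden packing strip in until the whole front foot is over it. Finally take the weight off the bar and stand it upright on the bench: the plate must rest level on the strip, not shoved from its place, and the try square and tape measure must be left where they lie.

Things in the scene. Friction and masses are not known exactly. Their poses are not given: they have to be found in the camera images.
- plate_top (a point): Centre of the bright ground top of a heavy dark cast-iron surface plate, about 4 kg, loose; 170 (x) x 220 (y) x 30 mm thick, top 64 mm above the bench when level. x points from the front edge (the side of the pry bar) to the back; z is normal to the top, vertical when level. Starts leaning 4.4 degrees down to the front.
- front_foot (a point): Centre of the underside of the plate's only front foot, round, 26 mm across: 65 mm in front of, 30 mm to the -y side of and 54 mm below plate_top; axes as the plate's. On the bench at first, 10 mm up when the plate is level, about 15 mm up while the weight holds the bar down. Two feet at the back (65 mm behind, 90 mm to each side of plate_top) are 10 mm longer.
- bar_seat (a point): Place for the weight's middle, long side along the bar: mid-width on the top face of the loose steel pry bar (0.5 kg, 340 long, 32 wide, 8 mm thick). x runs along the bar: fulcrum at x = +200, toe at +273 mm under the plate's front edge; the heel from -35 to -67 mm curls up. 68 mm above the bench at first; under the weight it sinks to about 13 mm, the heel on the bench.
- fulcrum_top (a point): Middle of the rounded top of the loose hardwood fulcrum block on which the pry bar pivots (the bar alone cannot lift the plate), 25 mm above the bench; the block is 46 mm along the bar and 56 mm across. Its near side is 53 mm from the line along the plate's x through the front foot.
- packer_mid (a point): Centre (half-way up) of the light wooden packing strip, 120 mm (x) by 44 mm (y), 10 mm thick, loose, 40 g, lying flat in front of the plate beside the bar. Either end may go under the foot, along the plate's x; beyond the foot the space under the plate is clear for 100 mm.
- weight_handle (a point): Centre of the wooden grip of the dark iron weight (0.95 kg), 71 mm above its underside. The grip is a bar 72 mm along x, 18 mm wide (y), 18 mm high, on two thin posts 56 mm apart, with 25 mm free below it. The iron body is 66 (x) x 52 (y) x 37 mm. z is up when it stands upright.
- try_square: Bystander, loose: try square with dark wooden stock and steel blade, 205 x 125 x 20 mm, origin at the middle of its underside.
- tape_measure: Bystander, loose: yellow tape measure, 35 x 81 x 62 mm, origin at the middle of its underside.
Things that resemble listed ones, but are neither listed nor needed, are in the scene too. Several things look just like the part that bears weight_handle: the one meant starts farthest to the robot's right.

How it is judged (in metres and radians):
On the way, in this order (a step that is already met when the one before it is completed fails the run):
1. the weight, let go, holds the bar down and the front foot is raised clear of the strip's thickness (height (world z) of front_foot above 0.0115 m and contact force between weight and pry_bar above 3 N and contact force between the fingers and weight below 0.3 N), for 0.3 s.
2. the strip lies under the front foot (x of front_foot in the frame of packer_mid between -0.05 and 0.05 m and y of front_foot in the frame of packer_mid between -0.013 and 0.013 m), for 0.2 s.
At the end, for the whole second after the job is handed in: The plate is level within 0.011 rad, resting on the strip (over 3 N), with the front foot's centre within 50 mm along and 13 mm across of the strip's centre; the weight is off the bar and stands upright on the bench; all at rest (all of step 2 and angle between plate_top's own z axis and vertical below 0.011 rad and contact force between packer and plate above 3 N and contact force between weight and pry_bar below 0.1 N and angle between weight_handle's own z axis and vertical below 0.06 rad and height (world z) of weight_handle below 0.078 m and linear speed of each of weight, plate below 0.02 m/s); the robot touches nothing.
It fails at once if the plate is shoved more than 40 mm from its place (distance of plate_top from where it was at the start of the episode above 0.04 m).
It fails at once if the try square or the tape measure is moved more than 30 mm (distance of any of try_square, tape_measure from where it was at the start of the episode above 0.03 m).
It also fails if it takes over 69 s, if anything falls off the work surface, if the arm or the gripper's body presses on something with over 40 N, if the wrist force passes 120 N, or if a joint passes its speed limit or range.

## Working session

There is one attempt and no reset: what is moved stays moved. The work goes in short steps, Python scripts to look and compute and a tool call to move; the robot and the scene stay as the last step left them, time stands still between calls to the robot, and variables do not carry over. Pictures are saved under pics/ and viewed, at most 10 in all, crops included, and the job is handed in when it is done.

Besides the shell and the picture viewer there is one more tool, called after ">>>" by a JSON object that holds its "api" and its "payload". drive_tool: Moves the arm, as the interface text tells. Its arguments: {"type":"object","properties":{"targets":{"type":"array","items":{"type":"array","items":{"type":"number"}}}},"required":["targets"]}

```bash
mkdir -p pics; cat > h.py <<'E'
import numpy as np, cv2
from bench import arm
from scipy.spatial.transform import Rotation as R
def cam(name, st=None):
    p=arm.camera_params(name); f=240/np.tan(np.radians(p['fov_y'])/2)
    K=np.array([[f,0,p['cx']],[0,f,p['cy']],[0,0,1.]]); D=np.array(p['D'],float)
    if 'rvec' in p:
        Rm=cv2.Rodrigues(np.array(p['rvec'],float))[0]; t=np.array(p['tvec'],float).ravel()
    else:
        st=st or arm.read_state(); T=np.array(p['tool_from_camera']); Rt=R.from_quat(st['ee_rot']).as_matrix()
        Rwc=Rt@T[:3,:3]; c=Rt@T[:3,3]+np.array(st['position']); Rm=Rwc.T; t=-Rm@c
    return K,D,Rm,t
def pt(c,uv,z):
    K,D,Rm,t=c; u=cv2.undistortPoints(np.array([[uv]],float),K,D)[0,0]
    d=Rm.T@np.array([u[0],u[1],1]); o=-Rm.T@t
    return o+d*(z-o[2])/d[2]
def px(c,P):
    K,D,Rm,t=c; return cv2.projectPoints(np.array([P],float),cv2.Rodrigues(Rm)[0],t,K,D)[0].ravel()
def tool(P,st=None):
    st=st or arm.read_state(); return R.from_quat(st['ee_rot']).as_matrix().T@(np.array(P)-st['position'])
E
python3 - <<'E'
from h import *
for n in ('scene','top','wrist'):
    cv2.imwrite(f'pics/{n}0.png',arm.get_image(n)); c=cam(n); print(n,(-c[2].T@c[3]).round(),c[0][0,0].round(),c[1].ravel())
s=arm.read_state();print(s['clock'],s['position'],R.from_quat(s['ee_rot']).as_matrix().round(3).tolist(),s['gripper_width'])
E
```

```text
scene [-587.  549.  839.] 510.0 [-0.00188558  0.          0.          0.          0.        ]
top [ 211.  153. 1475.] 600.0 [-0.11591937  0.          0.          0.          0.        ]
wrist [ 170. -606.  373.] 347.0 [-0.05354072  0.          0.          0.          0.        ]
0.15 [ 240.80988167 -576.22070851  207.56609044] [[-0.923, -0.385, -0.001], [-0.385, 0.923, 0.002], [0.0, 0.002, -1.0]] 85.24055211185104
```

View pics/top0.png

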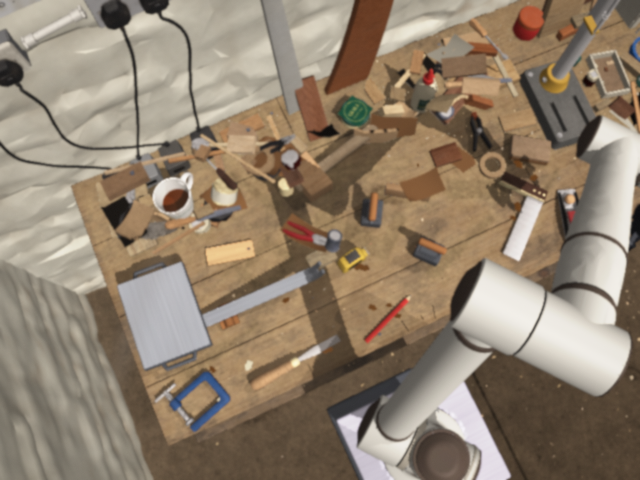

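View pics/scene0.png

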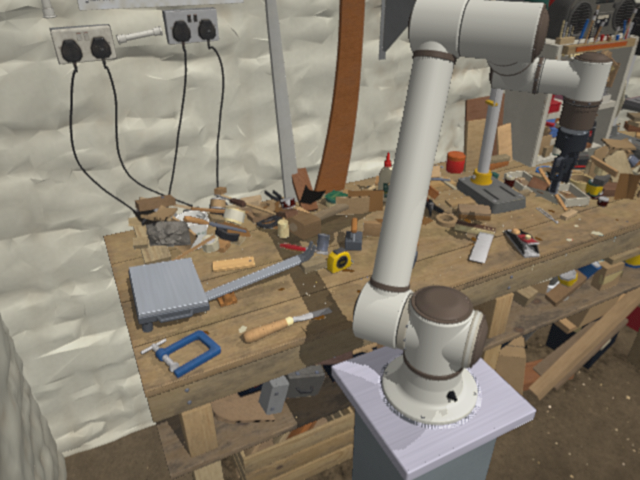

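```bash
python3 - <<'E'
from h import *
t=cv2.imread('pics/top0.png')
a=cv2.resize(t[180:380,100:300],(800//2,400),interpolation=cv2.INTER_CUBIC)
b=cv2.resize(t[180:280,340:440],(400,400),interpolation=cv2.INTER_CUBIC)
c=cv2.resize(t[170:270,500:600],(200,200)); s=cv2.imread('pics/scene0.png')
d=cv2.resize(s[220:270,490:560],(280,200)); e=cv2.resize(cv2.imread('pics/wrist0.png'),(267,200))
cv2.imwrite('pics/m1.png',np.vstack([np.hstack([a,b]),np.hstack([c,d,e,np.zeros((200,53,3),np.uint8)])]))
c=cam('top')
for n,uv,z in [('w1',(373,205),71),('w2',(433,245),71),('w3',(568,205),71),('heel',(317,272),80),('packer',(230,252),10),('plate',(165,316),60),('tape',(352,258),60)]: print(n,pt(c,uv,z).round())
E
```

```text
w1 [ 574. -141.   71.]
w2 [ 422. -228.   71.]
w3 [ 369. -587.   71.]
heel [478.  54.  80.]
packer [630. 227.  10.]
plate [537. 426.  60.]
tape [477. -38.  60.]
```

View pics/m1.png

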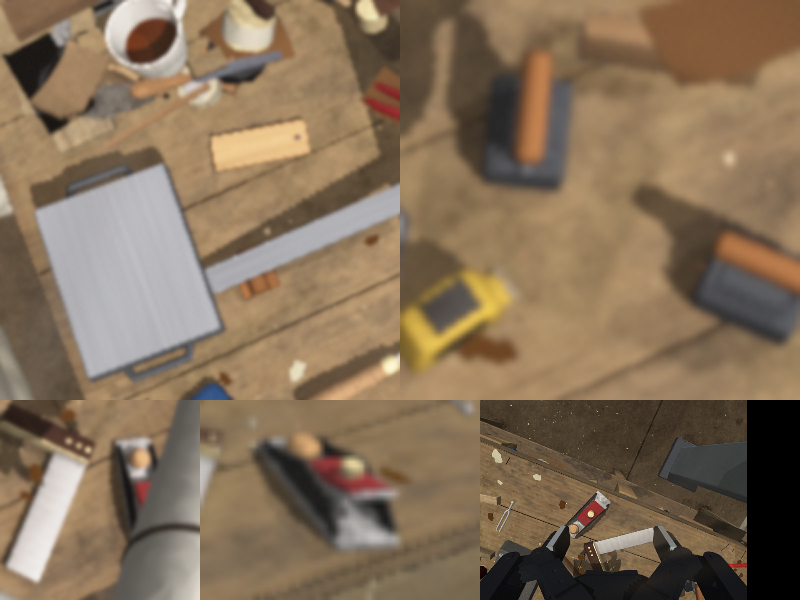

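```bash
python3 - <<'E'
from h import *
c=cam('top'); A=lambda a,b:np.degrees(np.arctan2(b[1]-a[1],b[0]-a[0])).round(1)
g=[pt(c,(419,240),75),pt(c,(446,252),75)];print('grip',np.round(g,0).tolist(),A(*g))
b=[pt(c,(300,279.5),68),pt(c,(207,319),24)];print('bar',np.round(b).tolist(),A(*b))
f=[pt(c,(182.5,262.5),57),pt(c,(211,344),57)];print('front edge',np.round(f).tolist(),A(*f)+90)
p=[pt(c,(100+x/2,180+y/2),10) for x,y in ((210,133),(305,118),(311,157),(216,170))];print('pk',np.round(p).tolist(),np.mean(p,0).round(),A(p[1],p[0]),A(p[2],p[3]))
k=[pt(c,(100+x/2,180+y/2),60) for x,y in ((36,210),(163,165),(223,328),(90,379))];print('plate',np.round(k).tolist(),np.mean(k,0).round())
print('heel',pt(c,(322,270),90))
E
```

```text
grip [[446.0, -202.0, 75.0], [392.0, -248.0, 75.0]] -139.8
bar [[481.0, 98.0, 68.0], [495.0, 342.0, 24.0]] 86.6
front edge [[641.0, 340.0, 57.0], [430.0, 351.0, 57.0]] 266.9
pk [[670.0, 279.0, 10.0], [637.0, 162.0, 10.0], [587.0, 175.0, 10.0], [622.0, 290.0, 10.0]] [629. 226.  10.] 74.4 73.1
plate [[655.0, 505.0, 60.0], [641.0, 342.0, 60.0], [429.0, 350.0, 60.0], [439.0, 516.0, 60.0]] [541. 428.  60.]
heel [475.43196842  42.45024032  90.        ]
```

>>> {"api": "drive_tool", "payload": {"targets": [[-1,-40,35,-40,0],[-1,-80,70,-60,0],[-1,-120,105,-60,0],[-1,-160,140,-60,0],[-1,-200,175,-60,0],[-1,-230,210,-60,0],[-1,-250,250,-60,0],[-1,-250,250,-60,0],[-1,-250,250,-60,0]]}}

```text
clock: 1.05
position: [375.4, -247.3, 268.6]
ee_rot: [-0.199, 0.98, 0.0, 0.0]
contact_force: [0.5, 0.1, 0.6]
gripper_width: 85.4
grasp_force: 0.0
```

```bash
python3 - <<'E'
from h import *
s=arm.read_state();print(s['clock'],s['position'],s['joints']);cv2.imwrite('pics/w1.png',arm.get_image('wrist'))
cv2.imwrite('pics/t1.png',arm.get_image('top'))
t=cv2.imread('pics/t1.png')[100:400];w=cv2.imread('pics/w1.png')
cv2.imwrite('pics/m2.png',np.vstack([cv2.resize(w,(640,480))[:,:], cv2.resize(t,(640,300))[180:300]*0+cv2.resize(t,(640,300))[100:220]]))
E
```

```text
1.05 [ 375.44620892 -247.30873988  268.6405679 ] [-2.19458368e-01  3.67938723e-02 -2.90994543e-01 -5.20096034e-04
 -1.24242995e+00 -9.50987565e-01]
```

View pics/m2.png

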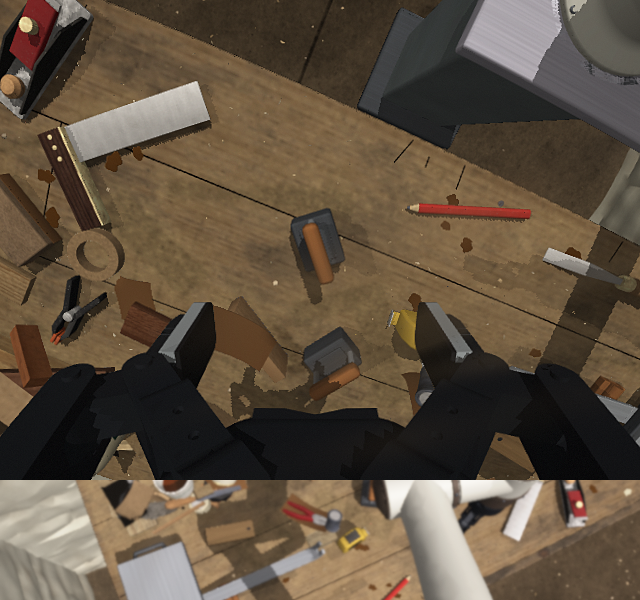

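```bash
python3 - <<'E'
from h import *
c=cam('wrist'); 
for z in (80,):
    a,b=pt(c,(310,226),z),pt(c,(324,279),z); m=(a+b)/2; print(a,b,np.linalg.norm(a-b),np.degrees(np.arctan2(*(a-b)[1::-1])),m,tool(m), 'tool-frame ang',np.degrees(np.arctan2(*(tool(a)-tool(b))[1::-1])))
print(pt(c,(312,224),80), 'TCPpix',px(c,arm.read_state()['position']))
E
```

```text
[ 392.85781593 -247.97091851   80.        ] [ 442.84132224 -210.43294616   80.        ] 62.50960143021799 -143.0931874533187 [ 417.84956909 -229.20193234   80.        ] [-46.95611168   2.15515313 188.49315021] tool-frame ang -14.152511548051953
[ 390.03251836 -246.86463009   80.        ] TCPpix [315.59452321 287.47681647]
```

>>> {"api": "drive_tool", "payload": {"targets": [[-1,-25,1,40,-8],[-1,-47,2,80,-14],[-1,-47,2,120,-14],[-1,-47,2,160,-14],[-1,-47,2,190,-14],[-1,-47,2,205,-14],[-1,-47,2,215,-14],[-1,-47,2,215,-14],[0.5,-47,2,215,-14],[1,-47,2,215,-14],[1,-47,2,215,-14],[1,-47,2,215,-14]]}}

```text
clock: 2.35
position: [418.3, -229.7, 54.1]
ee_rot: [-0.315, 0.949, -0.0, 0.001]
contact_force: [0.4, 0.0, -0.5]
gripper_width: 27.9
grasp_force: 0.0
```

>>> {"api": "drive_tool", "payload": {"targets": [[1,0,0,0,0],[1,0,0,0,0],[1,0,0,-10,0],[1,0,0,-20,0],[1,0,0,-20,0]]}}

```text
clock: 2.85
position: [418.3, -229.8, 74.1]
ee_rot: [-0.315, 0.949, -0.0, 0.001]
contact_force: [1.1, -0.3, -9.9]
gripper_width: 14.9
grasp_force: 58.4
```

>>> {"api": "drive_tool", "payload": {"targets": [[1,0,0,-45,0],[1,0,0,-90,0],[1,-30,30,-120,-8],[1,-60,60,-150,-16],[1,-95,93,-170,-24],[1,-130,128,-190,-32],[1,-165,163,-200,-40],[1,-200,198,-205,-48],[1,-235,233,-205,-50],[1,-270,267,-205,-50],[1,-303,298,-205,-50],[1,-303,298,-205,-50]]}}

```text
clock: 4.05
position: [483.6, 196.9, 276.2]
ee_rot: [-0.688, 0.726, 0.002, 0.002]
contact_force: [-0.1, 3.5, -8.7]
gripper_width: 14.6
grasp_force: 58.1
```

```bash
python3 - <<'E'
from h import *
s=arm.read_state();print(s['clock'],s['position'],s['joints'],s['ee_rot'],s['grasp_force']);cv2.imwrite('pics/w2.png',arm.get_image('wrist'))
E
```

```text
4.05 [483.60018294 196.87090501 276.16263873] [ 0.69538927  0.16435608 -0.12552932 -0.00365604 -1.27785274 -0.74754923] [-0.68804419  0.72566506  0.00164969  0.00163783] 58.07788739417447
```

View pics/w2.png

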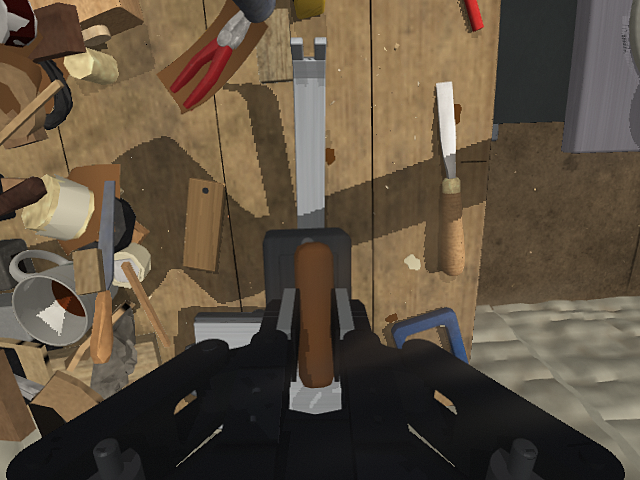

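```bash
python3 - <<'E'
from h import *
s={'position':[483.60018294,196.87090501,276.16263873],'ee_rot':[-0.68804419,0.72566506,0.00164969,0.00163783]}
c=cam('wrist',s)
A=lambda a,b:np.degrees(np.arctan2(b[1]-a[1],b[0]-a[0])).round(1)
h=pt(c,(309.5,78),74); print('bend',h)
for uv in [(312,213),(311,150)]:
    z=40
    for _ in range(20): P=pt(c,uv,z); z=74-.1736*np.linalg.norm(P[:2]-h[:2])
    print(uv,P,A(h,P))
print('width',pt(c,(293,100),70),pt(c,(326,100),70), 'heel tip',pt(c,(310,38),90))
p=[pt(c,q,10) for q in ((190,178),(225,181),(215,271),(183,266))];print('pk',np.round(p).tolist(),np.mean(p,0).round(),A(p[1],p[2]),A(p[0],p[3]))
print('edge',pt(c,(195,313),57)); print(R.from_quat(s['ee_rot']).as_matrix().round(4).tolist())
E
```

```text
bend [481.30164264  68.54318809  74.        ]
(312, 213) [486.76485278 209.32249044  49.54231754] 87.8
(311, 150) [483.81215983 137.94573556  61.94383771] 87.9
width [499.01485883  87.64131622  70.        ] [465.96556836  89.39732748  70.        ] heel tip [478.81745239  36.67466801  90.        ]
pk [[637.0, 166.0, 10.0], [593.0, 172.0, 10.0], [622.0, 291.0, 10.0], [665.0, 282.0, 10.0]] [629. 228.  10.] 76.2 76.3
edge [640.36500397 327.78863681  57.        ]
[[-0.0532, -0.9986, 0.0001], [-0.9986, 0.0532, 0.0046], [-0.0046, 0.0001, -1.0]]
```

>>> {"api": "drive_tool", "payload": {"targets": [[1,30,-2,20,0],[1,60,-3,50,0],[1,94,-4,90,0],[1,94,-4,125,0],[1,94,-4,130,0],[1,94,-4,130,0],[1,94,-4,135,0],[1,94,-4,140,0],[1,94,-4,145,0],[1,94,-4,150,0],[1,94,-4,155,0],[1,94,-4,155,0]]}}

```text
clock: 5.3
position: [481.1, 96.3, 122.8]
ee_rot: [-0.686, 0.727, 0.0, -0.0]
contact_force: [-0.3, -0.5, -7.9]
gripper_width: 13.9
grasp_force: 61.6
```

>>> {"api": "drive_tool", "payload": {"targets": [[1,-4,-1,-4,0],[1,-7,-1,-4,0],[1,-7,-1,3,0],[1,-7,-1,10,0],[1,-7,-1,16,0],[1,-7,-1,22,0],[1,-7,-1,28,0],[1,-7,-1,34,0],[1,-7,-1,40,0],[1,-7,-1,40,0]]}}

```text
clock: 6.3
position: [482.5, 102.7, 82.8]
ee_rot: [-0.686, 0.727, 0.0, -0.001]
contact_force: [0.3, -2.2, -5.1]
gripper_width: 14.2
grasp_force: 63.1
```

>>> {"api": "drive_tool", "payload": {"targets": [[1,0,0,4,0],[1,0,0,8,0],[1,0,0,11,0],[1,0,0,13,0],[1,0,0,13,0]]}}

```text
clock: 6.8
position: [484.7, 102.3, 73.0]
ee_rot: [-0.687, 0.727, -0.002, 0.001]
contact_force: [-0.2, -8.4, 9.7]
gripper_width: 14.0
grasp_force: 67.3
```

```bash
python3 - <<'E'
from h import *
a=arm.get_image('wrist');b=arm.get_image('scene')
cv2.imwrite('pics/m3.png',np.hstack([cv2.resize(a,(480,360)),cv2.resize(b[200:360,110:410][:, :142*2],(320,180)).repeat(2,0)[:360]]))
cv2.imwrite('pics/s3.png',cv2.resize(b[210:360,110:360],(800,480),interpolation=cv2.INTER_CUBIC))
E
```

```text
(no output)
```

View pics/s3.png

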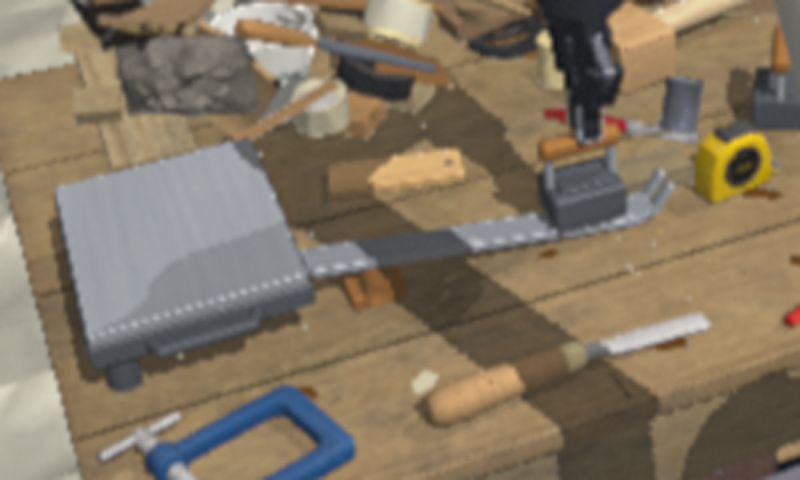

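>>> {"api": "drive_tool", "payload": {"targets": [[0.6,0,0,0,0],[0.2,0,0,0,0],[-0.2,0,0,0,0],[-1,0,0,0,0],[-1,0,0,0,0],[-1,0,0,0,0],[-1,0,0,-20,0],[-1,0,0,-60,0],[-1,0,0,-100,0],[-1,0,0,-140,0],[-1,0,0,-170,0],[-1,0,0,-170,0]]}}

```text
clock: 8.1
position: [485.4, 104.3, 245.4]
ee_rot: [-0.687, 0.727, -0.002, 0.005]
contact_force: [0.1, 0.2, -0.1]
gripper_width: 85.2
grasp_force: 0.0
```

```bash
python3 - <<'E'
from h import *
b=arm.get_image('top')
cv2.imwrite('pics/t4.png',cv2.resize(b[235:385,100:300],(800,600),interpolation=cv2.INTER_CUBIC))
E
```

```text
(no output)
```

View pics/t4.png

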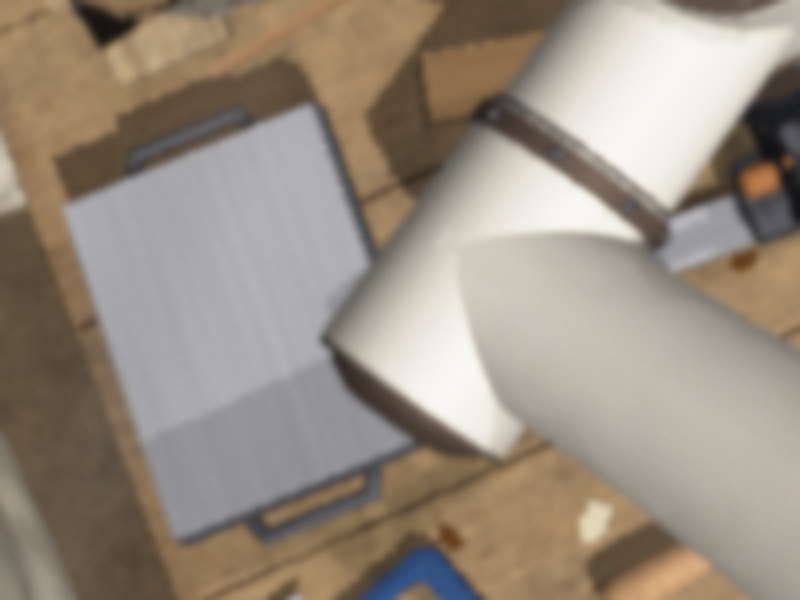

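```bash
python3 - <<'E'
from h import *
c=cam('top'); q=lambda x,y:(100+x/4-.4,235+y/4-.4)
bl=pt(c,q(68,205),63);fl=pt(c,q(315,105),70);bn=pt(c,q(180,540),63)
print(bl,fl,bn,np.linalg.norm(bl-fl),np.linalg.norm(bl-bn))
ctr=(fl+bn)/2; 
vx=(fl-bl);vy=(bn-bl); print('x dir',np.degrees(np.arctan2(-vx[1],-vx[0])),'ydir-90',np.degrees(np.arctan2(vy[1],vy[0]))-90, ctr)
for th in (86,87,88):
    a=np.radians(th);x=np.array([np.cos(a),np.sin(a)]);y=np.array([-x[1],x[0]]);print(th,ctr[:2]-65*x-30*y)
E
```

```text
[653.48486199 507.82144139  63.        ] [645.34392396 346.10836655  70.        ] [438.82803718 516.59336943  63.        ] 162.06910083846657 214.83598199489364
x dir 87.11805644194936 ydir-90 87.65991615804859 [542.08598057 431.35086799  66.5       ]
86 [567.47873128 364.41651051]
87 [568.64302946 364.86986954]
88 [569.79923809 365.34347933]
```

>>> {"api": "drive_tool", "payload": {"targets": [[-1,-25,-40,0,8],[-0.2,-60,-80,0,10.5],[-0.2,-87,-128,40,10.5],[-0.2,-87,-128,90,10.5],[-0.2,-87,-128,140,10.5],[-0.2,-87,-128,180,10.5],[-0.2,-87,-128,205,10.5],[-0.2,-87,-128,205,10.5],[-0.2,-87,-128,205,10.5]]}}

```text
clock: 9.05
position: [615.6, 182.5, 34.8]
ee_rot: [-0.617, 0.787, -0.0, -0.001]
contact_force: [0.2, 0.2, 1.1]
gripper_width: 51.5
grasp_force: 0.0
```

```bash
python3 - <<'E'
from h import *
s=arm.read_state();print(s['clock'],s['position'],s['ee_rot'],s['gripper_width']);cv2.imwrite('pics/w5.png',arm.get_image('wrist'))
E
```

```text
9.05 [615.58629221 182.46056309  34.81573136] [-6.17095408e-01  7.86887826e-01 -1.60032937e-04 -8.84168418e-04] 51.45579924103082
```

View pics/w5.png

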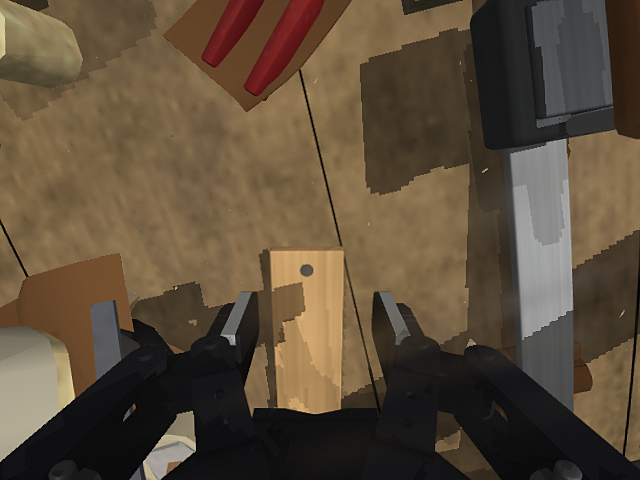

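```bash
python3 - <<'E'
from h import *
s=arm.read_state();c=cam('wrist',s)
for uv in [(271,249),(343,247),(277,405),(341,405)]: P=pt(c,uv,10); print(P.round(1),tool(P,s).round(1))
E
```

```text
[638.1 165.3  10. ] [ 12.1 -25.   26.6]
[597.  174.1  10. ] [13.4 17.  26.5]
[665.7 275.7  10. ] [-101.7  -25.5   26.7]
[622.7 286.1  10. ] [-101.5   18.7   26.6]
```

>>> {"api": "drive_tool", "payload": {"targets": [[-0.2,0,-3,10,0],[-0.2,0,-3,20,0],[-0.2,0,-3,28,0],[-0.2,0,-3,32,0],[-0.2,0,-3,34,0],[-0.2,0,-3,34,0]]}}

```text
clock: 9.7
position: [618.4, 181.9, 1.1]
ee_rot: [-0.617, 0.787, 0.0, -0.0]
contact_force: [-0.1, 0.9, -0.2]
gripper_width: 51.7
grasp_force: 0.0
```

>>> {"api": "drive_tool", "payload": {"targets": [[-0.2,0,0,2,0],[-0.2,0,0,2,0],[0.2,0,0,2,0],[0.2,0,0,2,0],[0.4,0,0,2,0],[0.4,0,0,2,0]]}}

```text
clock: 10.3
position: [618.6, 182.0, -0.5]
ee_rot: [-0.617, 0.787, -0.0, 0.0]
contact_force: [0.1, 0.3, 0.8]
gripper_width: 25.5
grasp_force: 0.0
```

>>> {"api": "drive_tool", "payload": {"targets": [[-0.25,0,0,-2,0],[-0.25,0,0,-2,0],[-0.25,0,0,0,0],[-0.25,0,0,3,0],[-0.25,0,0,5,0],[-0.25,0,0,7,0],[-0.25,0,0,7,0]]}}

```text
clock: 11.0
position: [618.3, 181.8, -8.1]
ee_rot: [-0.617, 0.787, 0.0, -0.0]
contact_force: [-0.6, -0.1, 0.7]
gripper_width: 54.0
grasp_force: 0.0
```

```bash
python3 - <<'E'
from h import *
cv2.imwrite('pics/w6.png',arm.get_image('wrist'))
E
```

```text
(no output)
```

View pics/w6.png

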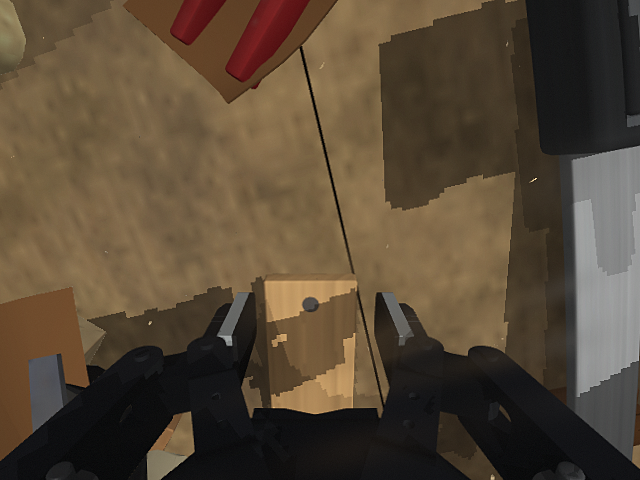

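>>> {"api": "drive_tool", "payload": {"targets": [[0.0,0,0,0,0],[0.05,0,0,0,0],[0.05,0,0,0,0],[0.05,0,0,0,0]]}}

```text
clock: 11.45
position: [618.6, 181.9, -7.5]
ee_rot: [-0.617, 0.787, -0.0, 0.0]
contact_force: [0.4, -0.6, 0.6]
gripper_width: 40.3
grasp_force: 0.0
```

>>> {"api": "drive_tool", "payload": {"targets": [[0.2,0,0,0,0],[0.2,0,0,0,0],[0.2,0,0,0,0]]}}

```text
clock: 11.75
position: [618.6, 181.9, -7.6]
ee_rot: [-0.617, 0.787, -0.0, -0.0]
contact_force: [0.0, -0.1, 1.2]
gripper_width: 33.7
grasp_force: 0.0
```

>>> {"api": "drive_tool", "payload": {"targets": [[-0.2,0,0,-3,0],[-0.2,0,0,-3,0],[-0.2,0,0,0,0],[-0.2,0,0,2,0],[-0.2,0,0,4,0],[-0.2,0,0,4,0]]}}

```text
clock: 12.35
position: [618.2, 181.7, -12.2]
ee_rot: [-0.617, 0.787, 0.0, -0.001]
contact_force: [-0.6, -0.5, 1.0]
gripper_width: 51.1
grasp_force: 0.0
```

>>> {"api": "drive_tool", "payload": {"targets": [[-0.2,0,0,1,0],[-0.2,0,0,2,0],[-0.2,0,0,3,0],[-0.2,0,0,3,0]]}}

```text
clock: 12.75
position: [618.5, 181.9, -14.7]
ee_rot: [-0.617, 0.787, 0.0, -0.0]
contact_force: [-0.2, 0.3, -0.3]
gripper_width: 51.3
grasp_force: 0.0
```

>>> {"api": "drive_tool", "payload": {"targets": [[0.0,0,0,0,0],[0.1,0,0,0,0],[0.1,0,0,0,0],[0.1,0,0,0,0]]}}

```text
clock: 13.15
position: [619.2, 182.1, -14.1]
ee_rot: [-0.617, 0.787, -0.0, 0.001]
contact_force: [1.5, -0.4, 2.5]
gripper_width: 38.4
grasp_force: 1.1
```

>>> {"api": "drive_tool", "payload": {"targets": [[-0.2,0,0,-2,0],[-0.2,0,0,-2,0],[-0.2,0,0,0,0],[-0.2,0,0,2,0],[-0.2,0,0,4,0],[-0.2,0,0,4,0]]}}

```text
clock: 13.75
position: [618.1, 181.7, -19.2]
ee_rot: [-0.617, 0.787, 0.0, -0.001]
contact_force: [0.4, 0.3, -0.1]
gripper_width: 51.0
grasp_force: 0.0
```

```bash
python3 - <<'E'
from h import *
s=arm.read_state();im=arm.get_image('wrist');cv2.imwrite('pics/w7.png',im)
print(s['position'],s['gripper_width'],s['contact_force'],s['joints'])
for r in (285,300,310): print(r,[tuple(im[r,k]) for k in range(225,400,7)].__repr__().replace('np.uint8',''))
E
```

```text
[618.13363221 181.74115232 -19.24607729] 51.04183070220329 [ 0.38507428  0.29752052 -0.11238696] [ 5.36533035e-01  6.44554302e-01 -1.83796509e-01 -1.80814362e-04
 -7.43674875e-01 -7.77760996e-01]
285 [((70), (100), (123)), ((72), (105), (127)), ((71), (102), (127)), ((74), (105), (132)), ((75), (107), (133)), ((70), (101), (124)), ((58), (89), (115)), ((62), (96), (124)), ((63), (97), (124)), ((63), (96), (124)), ((67), (102), (132)), ((66), (99), (128)), ((68), (104), (133)), ((66), (101), (131)), ((65), (101), (130)), ((65), (101), (129)), ((64), (97), (126)), ((62), (94), (122)), ((69), (105), (134)), ((77), (116), (148)), ((67), (99), (120)), ((72), (105), (126)), ((69), (102), (121)), ((70), (100), (123)), ((71), (105), (129))]
300 [((44), (62), (77)), ((45), (64), (79)), ((101), (104), (103)), ((102), (104), (105)), ((25), (32), (39)), ((34), (49), (60)), ((95), (145), (184)), ((98), (149), (188)), ((100), (153), (194)), ((100), (151), (192)), ((102), (154), (193)), ((101), (153), (192)), ((104), (156), (196)), ((100), (151), (191)), ((104), (155), (197)), ((97), (146), (186)), ((98), (148), (188)), ((102), (156), (196)), ((59), (89), (115)), ((53), (81), (104)), ((37), (54), (66)), ((59), (88), (107)), ((20), (24), (28)), ((102), (105), (103)), ((105), (104), (100))]
310 [((26), (28), (32)), ((111), (112), (111)), ((100), (102), (102)), ((24), (30), (37)), ((27), (36), (41)), ((37), (52), (66)), ((96), (145), (184)), ((99), (149), (189)), ((100), (152), (192)), ((100), (152), (192)), ((102), (152), (194)), ((103), (156), (196)), ((68), (69), (70)), ((78), (99), (117)), ((105), (158), (199)), ((75), (115), (149)), ((53), (84), (109)), ((55), (86), (113)), ((55), (82), (109)), ((54), (82), (106)), ((40), (57), (69)), ((35), (51), (63)), ((19), (25), (30)), ((105), (107), (106)), ((99), (102), (102))]
```

>>> {"api": "drive_tool", "payload": {"targets": [[0.0,0,0,0,0],[0.15,0,0,0,0],[0.15,0,0,0,0],[0.15,0,0,0,0]]}}

```text
clock: 14.2
position: [618.8, 182.1, -18.1]
ee_rot: [-0.617, 0.787, -0.0, 0.0]
contact_force: [-0.7, -0.2, 2.8]
gripper_width: 41.2
grasp_force: 60.7
```

>>> {"api": "drive_tool", "payload": {"targets": [[0.15,0,0,-1,0],[0.15,3,12,-1,-3],[0.15,6,25,-1,-6],[0.15,10,38,-1,-9],[0.15,13.5,50,-1,-11],[0.15,13.5,55.5,-1,-11],[0.15,13.5,55.5,-1,-11]]}}

```text
clock: 14.9
position: [560.9, 182.2, -17.7]
ee_rot: [-0.689, 0.724, 0.0, -0.0]
contact_force: [-0.2, 0.4, -0.1]
gripper_width: 41.3
grasp_force: 60.6
```

```bash
python3 - <<'E'
from h import *
s=arm.read_state();im=arm.get_image('wrist');cv2.imwrite('pics/w8.png',im)
print(s['position'],s['ee_rot'],s['gripper_width'],s['grasp_force'])
t=arm.get_image('top'); v=cv2.resize(im,(400,300)); 
cv2.imwrite('pics/m8.png',np.vstack([np.hstack([v,cv2.resize(arm.get_image('scene')[200:350,110:310],(400,300))]),cv2.resize(t[235:360,130:296],(800,300*2))[:300]]))
g=cv2.cvtColor(im,cv2.COLOR_BGR2HSV)
for r in (280,290,300,310,320): print(r,[tuple(int(q) for q in im[r,k]) for k in range(255,385,8)])
E
```

```text
[560.89208097 182.16518243 -17.66549839] [-6.89391129e-01  7.24389248e-01  9.62270542e-05 -2.80272369e-04] 41.28240519900177 60.57669281959534
280 [(81, 116, 143), (82, 121, 147), (85, 124, 152), (89, 125, 153), (86, 123, 150), (90, 129, 155), (88, 127, 154), (85, 122, 151), (87, 124, 151), (80, 115, 141), (82, 119, 147), (88, 125, 152), (88, 124, 147), (91, 127, 154), (89, 127, 155), (87, 126, 152), (84, 120, 146)]
290 [(74, 81, 85), (69, 76, 81), (107, 161, 203), (107, 163, 204), (106, 160, 202), (102, 153, 193), (99, 150, 189), (93, 141, 179), (89, 137, 175), (88, 132, 168), (81, 123, 157), (78, 119, 153), (86, 132, 167), (62, 94, 123), (81, 97, 109), (81, 94, 104), (85, 122, 147)]
300 [(102, 105, 107), (29, 38, 46), (89, 136, 172), (112, 167, 209), (117, 177, 217), (113, 170, 211), (119, 178, 218), (119, 178, 219), (118, 178, 221), (68, 103, 133), (63, 96, 124), (66, 101, 129), (65, 98, 125), (62, 95, 122), (27, 30, 36), (106, 109, 108), (86, 129, 158)]
310 [(103, 107, 108), (33, 40, 48), (49, 74, 96), (65, 98, 126), (67, 103, 131), (65, 99, 128), (68, 104, 133), (48, 52, 57), (49, 52, 57), (68, 102, 131), (61, 95, 122), (68, 103, 133), (62, 96, 122), (62, 95, 122), (17, 23, 27), (106, 108, 108), (105, 107, 107)]
320 [(20, 26, 33), (23, 31, 37), (49, 74, 95), (65, 100, 126), (69, 104, 132), (65, 99, 127), (67, 104, 131), (44, 48, 51), (51, 51, 53), (66, 99, 131), (62, 93, 122), (66, 101, 132), (62, 94, 122), (64, 96, 123), (22, 29, 35), (20, 26, 33), (102, 104, 107)]
```

>>> {"api": "drive_tool", "payload": {"targets": [[0.15,-15,-1,0,0],[0.15,-30,-1,0,0],[0.15,-45,-1,0,0],[0.15,-57,-1,0,0],[0.15,-69,-1,0,0],[0.15,-80,-1,0,0],[0.15,-90,-1,0,0],[0.15,-98,-1,0,0],[0.15,-102,-1,0,0],[0.15,-102,-1,0,0]]}}

```text
clock: 16.05
position: [567.5, 284.4, -17.6]
ee_rot: [-0.69, 0.724, -0.0, 0.0]
contact_force: [-0.1, 1.2, -0.1]
gripper_width: 41.0
grasp_force: 60.6
```

```bash
python3 - <<'E'
from h import *
im=arm.get_image('wrist');t=arm.get_image('top');sc=arm.get_image('scene')
cv2.imwrite('pics/m9.png',np.vstack([np.hstack([cv2.resize(im,(400,300)),cv2.resize(sc[200:350,110:310],(400,300),interpolation=cv2.INTER_CUBIC)]),cv2.resize(t[250:325,130:330],(800,300),interpolation=cv2.INTER_CUBIC)]))
E
```

View pics/m9.png

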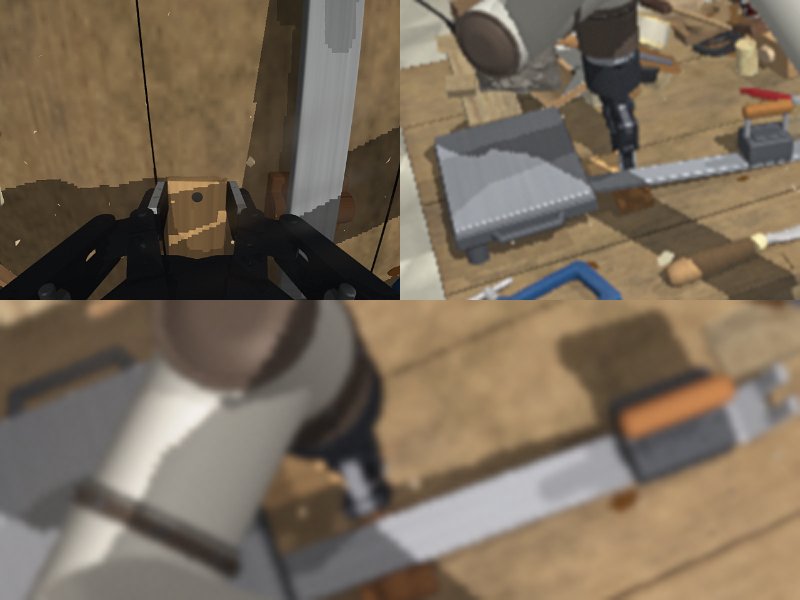

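```bash
python3 - <<'E'
from h import *
s=arm.read_state();c=cam('wrist',s)
for z in (0,15,25): print(z,tool(pt(c,(427,300),z),s).round(1),tool(pt(c,(563,330),z),s).round(1))
print('strip',tool(pt(c,(268,304),10),s).round(1),tool(pt(c,(362,304),10),s).round(1))
im=arm.get_image('wrist')
for r in (290,305,320): print(r,[(k,tuple(int(q) for q in im[r,k])) for k in range(395,470,5)])
E
```

```text
0 [  1.3  54.  -17.6] [-16.2 125.7 -17.6]
15 [  9.   48.6 -32.6] [ -6.8 113.  -32.6]
25 [ 14.1  45.  -42.6] [ -0.5 104.5 -42.6]
strip [  4.6 -20.  -27.7] [  4.6  21.6 -27.6]
290 [(395, (43, 62, 74)), (400, (44, 62, 76)), (405, (44, 62, 77)), (410, (42, 60, 74)), (415, (39, 54, 68)), (420, (36, 53, 68)), (425, (38, 54, 68)), (430, (23, 34, 51)), (435, (24, 39, 55)), (440, (33, 51, 76)), (445, (34, 51, 76)), (450, (35, 51, 76)), (455, (31, 41, 58)), (460, (33, 45, 61)), (465, (54, 56, 57))]
305 [(395, (29, 34, 37)), (400, (44, 60, 75)), (405, (43, 60, 73)), (410, (41, 57, 71)), (415, (41, 57, 71)), (420, (40, 57, 69)), (425, (40, 55, 69)), (430, (28, 40, 54)), (435, (33, 49, 69)), (440, (35, 53, 76)), (445, (42, 57, 79)), (450, (36, 46, 62)), (455, (39, 51, 64)), (460, (52, 56, 61)), (465, (61, 62, 64))]
320 [(395, (27, 33, 38)), (400, (29, 33, 39)), (405, (45, 60, 72)), (410, (44, 59, 72)), (415, (42, 58, 71)), (420, (40, 55, 68)), (425, (28, 39, 53)), (430, (30, 40, 56)), (435, (32, 42, 55)), (440, (36, 52, 73)), (445, (39, 54, 74)), (450, (41, 54, 74)), (455, (40, 47, 59)), (460, (57, 59, 61)), (465, (68, 68, 69))]
```

>>> {"api": "drive_tool", "payload": {"targets": [[-0.1,0,0,0,0],[-0.2,0,0,0,0],[-0.2,0,0,0,0],[-0.2,0,0,-10,0],[-0.2,0,0,-40,0],[-0.2,0,0,-80,0],[-0.2,0,0,-120,0],[-0.2,0,0,-170,0],[-0.2,20,10,-210,0],[-1,60,25,-218,0],[-1,100,40,-218,0],[-1,110,50,-218,0]]}}

```text
clock: 17.45
position: [510.6, 173.6, 202.2]
ee_rot: [-0.689, 0.725, 0.0, 0.001]
contact_force: [1.2, 0.2, -0.1]
gripper_width: 85.5
grasp_force: 0.0
```

>>> {"api": "drive_tool", "payload": {"targets": [[-1,20,23,0,0],[-1,20,23,0,0],[-1,20,23,0,0]]}}

```text
clock: 17.75
position: [488.2, 157.5, 201.7]
ee_rot: [-0.689, 0.724, -0.0, 0.001]
contact_force: [-0.1, -0.1, 0.5]
gripper_width: 85.2
grasp_force: 0.0
```

```bash
python3 - <<'E'
from h import *
s=arm.read_state();im=arm.get_image('wrist');c=cam('wrist',s);cv2.imwrite('pics/w10.png',im)
print(s['clock'],s['position'],s['ee_rot'])
P=[484,104,88];u=px(c,P);print(u)
x=im.astype(int);m=((x[...,2]>1.75*x[...,0])&(x[...,2]>1.35*x[...,1])).astype(np.uint8)
n,l,st,ce=cv2.connectedComponentsWithStats(m)
for i in range(1,n):
    if st[i,4]>400: print(st[i],ce[i],pt(c,ce[i],88).round(1))
i=max((i for i in range(1,n) if st[i,4]>400),key=lambda i:-np.linalg.norm(ce[i]-u))
print(i,cv2.minAreaRect(np.argwhere(l==i)[:,::-1].astype(np.float32)),tool(pt(c,ce[i],88),s))
E
```

```text
17.75 [488.24541324 157.50652733 201.67689261] [-6.89460400e-01  7.24322447e-01 -2.81425098e-04  1.12736699e-03]
[316.24917771 163.61838421]
[493   0  30  57 877] [508.12314709  26.97035348] [339.2  11.1  88. ]
[ 136   18  131  138 6605] [195.66389099  93.62316427] [572.5  47.1  88. ]
[   0   27   47   77 2426] [19.16158285 60.07625721] [707.3  12.1  88. ]
[ 301  109   24   92 1974] [312.48784195 154.31813576] [486.6  96.7  88. ]
[  15  209   80  106 2720] [ 61.57279412 245.55036765] [709.6 161.4  88. ]
[331 305  16  39 546] [338.53663004 323.62820513] [470.4 248.   88. ]
81 ((312.55322265625, 154.4926300048828), (91.125244140625, 22.158031463623047), 89.23609924316406) [ 60.97347658  -1.13645821 113.60351181]
```

>>> {"api": "drive_tool", "payload": {"targets": [[-1,30,-1,20,0],[-1,61,-1,50,0],[-1,61,-1,90,0],[-1,61,-1,120,0],[-1,61,-1,135,0],[-1,61,-1,135,0],[0.5,61,-1,135,0],[1,61,-1,135,0],[1,61,-1,135,0],[1,61,-1,135,0],[1,61,-1,135,0]]}}

```text
clock: 18.9
position: [486.9, 97.0, 66.3]
ee_rot: [-0.69, 0.724, -0.001, 0.001]
contact_force: [-1.4, -0.3, 1.9]
gripper_width: 15.4
grasp_force: 58.6
```

>>> {"api": "drive_tool", "payload": {"targets": [[1,0,0,0,0],[1,0,0,-5,0],[1,0,0,-12,0],[1,0,0,-20,0],[1,0,0,-30,0],[1,0,0,-40,0],[1,0,0,-50,0],[1,0,0,-60,0],[1,0,0,-80,0],[1,0,0,-110,0],[1,0,0,-140,0],[1,0,0,-140,0]]}}

```text
clock: 20.1
position: [489.4, 97.9, 210.5]
ee_rot: [-0.69, 0.724, -0.002, 0.006]
contact_force: [2.9, 0.6, -9.1]
gripper_width: 15.2
grasp_force: 59.2
```

>>> {"api": "drive_tool", "payload": {"targets": [[1,30,5,0,0],[1,65,10,0,0],[1,100,15,0,0],[1,135,20,0,0],[1,170,25,0,0],[1,205,31,0,0],[1,240,37,0,0],[1,275,43,0,0],[1,305,49,0,0],[1,329,53,0,0],[1,329,53,20,0],[1,329,53,20,0]]}}

```text
clock: 21.3
position: [413.1, -228.5, 181.2]
ee_rot: [-0.688, 0.725, 0.005, -0.002]
contact_force: [-2.5, 1.3, -10.9]
gripper_width: 15.1
grasp_force: 59.6
```

>>> {"api": "drive_tool", "payload": {"targets": [[1,0,0,30,0],[1,0,0,60,0],[1,0,0,90,0],[1,0,0,110,0],[1,0,0,120,0],[1,0,0,125,0],[1,0,0,125,0]]}}

```text
clock: 22.0
position: [417.5, -229.2, 60.5]
ee_rot: [-0.69, 0.724, -0.0, -0.0]
contact_force: [0.0, 0.5, -8.9]
gripper_width: 14.8
grasp_force: 59.8
```

>>> {"api": "drive_tool", "payload": {"targets": [[1,0,0,2,0],[1,0,0,4,0],[1,0,0,5,0],[1,0,0,6,0],[1,0,0,6,0]]}}

```text
clock: 22.5
position: [418.2, -229.4, 56.0]
ee_rot: [-0.69, 0.724, -0.001, 0.001]
contact_force: [-1.3, 4.1, 3.4]
gripper_width: 15.2
grasp_force: 61.4
```

>>> {"api": "drive_tool", "payload": {"targets": [[0.6,0,0,0,0],[0.3,0,0,0,0],[0,0,0,0,0],[-1,0,0,0,0],[-1,0,0,0,0],[-1,0,0,0,0],[-1,0,0,-20,0],[-1,0,0,-60,0],[-1,0,0,-110,0],[-1,0,0,-160,0],[-1,-50,0,-180,0],[-1,-50,0,-180,0]]}}

```text
clock: 23.7
position: [421.3, -177.6, 238.2]
ee_rot: [-0.69, 0.723, -0.003, 0.003]
contact_force: [-0.3, 1.1, 0.4]
gripper_width: 85.2
grasp_force: 0.0
```

```bash
python3 - <<'E'
from h import *
s=arm.read_state();im=arm.get_image('wrist');c=cam('wrist',s);cv2.imwrite('pics/w11.png',im)
x=im.astype(int);m=((x[...,2]>1.75*x[...,0])&(x[...,2]>1.35*x[...,1])).astype(np.uint8)
n,l,st,ce=cv2.connectedComponentsWithStats(m)
for i in range(1,n):
    if st[i,4]>300: print(st[i],ce[i].round(),pt(c,ce[i],80).round(1))
c=cam('top');t=arm.get_image('top');t0=cv2.imread('pics/top0.png')
cv2.imwrite('pics/t11.png',t)
# change maps: plate region edges, tape blob before/after
for q in (t0,t):
    h=cv2.cvtColor(q,cv2.COLOR_BGR2HSV);y=cv2.inRange(h,(22,140,120),(32,255,255))[235:280,330:375];print('tape',cv2.moments(y,True)['m00'],np.argwhere(y).mean(0)+[235,330])
# strip visible wood pixels
h=cv2.cvtColor(t,cv2.COLOR_BGR2HSV)
# plate corners by bright/gray mask
for q in (t0,t):
    h=cv2.cvtColor(q,cv2.COLOR_BGR2HSV);g=cv2.inRange(h,(0,0,90),(179,45,255))[255:375,110:215];g=cv2.morphologyEx(g,cv2.MORPH_OPEN,np.ones((7,7)))
    k=max(cv2.findContours(g,0,2)[0],key=cv2.contourArea);print('plate',cv2.minAreaRect(k),cv2.contourArea(k))
E
```

```text
[  72    0   64   53 2774] [100.  25.] [ 597.2 -354.6   80. ]
[ 109   57   91  115 6947] [156. 112.] [ 559.7 -280.4   80. ]
[   0   60   38   57 1937] [17. 90.] [ 687.  -309.2   80. ]
[ 308  129   20   78 1404] [317. 167.] [ 417.3 -224.1   80. ]
[ 138  236   68   45 1328] [171. 258.] [ 567.8 -142.2   80. ]
[383 243  35  87 951] [402. 281.] [ 336.2 -107.4   80. ]
[  0 248  17  51 602] [  6. 275.] [ 754.5 -129.3   80. ]
[   3  343   72   49 1616] [ 32. 364.] [760.4 -17.   80. ]
[196 366  45  32 444] [213. 382.] [546.3   9.1  80. ]
[ 97 435  52  45 877] [119. 457.] [688.1 126.5  80. ]
tape 143.0 [259.34265734 353.6993007 ]
tape 65.0 [263.96923077 348.36923077]
plate ((59.22918701171875, 58.215965270996094), (91.07100677490234, 86.28273010253906), 69.86369323730469) 6472.0
plate ((57.64100646972656, 57.90721130371094), (90.84078979492188, 88.12615966796875), 67.96377563476562) 6465.5
```

>>> {"api": "drive_tool", "payload": {"targets": [[-1,45,0,0,0],[-1,90,0,0,0],[-1,135,0,0,0],[-1,180,0,0,0],[-1,220,0,0,0],[-1,220,0,0,0],[-1,220,0,0,0]]}}

```text
clock: 24.5
position: [407.2, -400.1, 231.9]
ee_rot: [-0.688, 0.725, 0.002, -0.001]
contact_force: [0.6, 1.0, 0.0]
gripper_width: 86.0
grasp_force: 0.0
```

```bash
python3 - <<'E'
from h import *
c=cam('top');t=arm.get_image('top');t0=cv2.imread('pics/top0.png');s=cam('scene');S=arm.get_image('scene');S0=cv2.imread('pics/scene0.png')
for q in (t0,t):
    h=cv2.cvtColor(q,cv2.COLOR_BGR2HSV);y=cv2.inRange(h,(22,140,120),(32,255,255))[235:280,330:375];print('tape',y.sum()/255,np.argwhere(y).mean(0)+[235,330])
# plate corners: intensity-edge lines via template shift at each corner (sub-pixel)
def shift(A,B,u,v,r=12):
    f=lambda I:cv2.cvtColor(I[v-r:v+r,u-r:u+r],cv2.COLOR_BGR2GRAY).astype(np.float32)
    return np.round(cv2.phaseCorrelate(f(A),f(B),cv2.createHanningWindow((2*r,2*r),cv2.CV_32F))[0],2)
# expected pixel motion of corners for start pose -> level
th=np.radians(87.3);ax=np.array([np.cos(th),np.sin(th),0]);ay=np.array([-ax[1],ax[0],0]);z=np.array([0,0,1.])
C=np.array([541.5,430.5,0])
for n,cc,A,B in (('top',c,t0,t),('scene',s,S0,S)):
  for sx in (-85,85):
    for sy in (-110,110):
      lev=C+sx*ax+sy*ay+64*z; lean=lev+z*(sx-65)*np.tan(np.radians(4.4))
      p0=px(cc,lean);p1=px(cc,lev);u,v=p0.round().astype(int)
      print(n,sx,sy,p0.round(),'exp',(p1-p0).round(1),'got',shift(A,B,u,v))
P=pt(c,(0,0),0)
cv2.imwrite('pics/t12.png',t)
for y in range(270,350,8): u=px(c,[566,y,10]).round().astype(int); print(y,u,t[u[1],u[0]],end=' ')
E
```

```text
tape 143.0 [259.34265734 353.6993007 ]
tape 119.0 [258.78991597 354.71428571]
top -85 -110 [182. 261.] exp [-1.1 -1. ] got [-1.33 -0.31]
top -85 110 [212. 345.] exp [-0.9 -0.4] got [-1.38 -0.67]
top 85 -110 [115. 285.] exp [0.2 0.1] got [-0.65  0.3 ]
top 85 110 [143. 372.] exp [0.2 0. ] got [-0.35  0.56]
scene -85 -110 [192. 256.] exp [-0.6 -3.5] got [-0.24 -0.05]
scene -85 110 [210. 301.] exp [-0.5 -3.7] got [-0.58 -1.87]
scene 85 -110 [128. 266.] exp [0.1 0.5] got [-0.53  0.09]
scene 85 110 [138. 315.] exp [0.1 0.5] got [-0.95  0.33]
270 [224 282] [105 146 181] 278 [221 283] [131 182 224] 286 [218 284] [107 131 156] 294 [215 286] [137 193 232] 302 [212 287] [138 194 233] 310 [209 288] [140 196 234] 318 [206 290] [137 193 232] 326 [203 291] [137 194 233] 334 [200 292] [138 194 233] 342 [197 294] [138 193 232]
```

```bash
python3 - <<'E'
from h import *
S=arm.get_image('scene');S0=cv2.imread('pics/scene0.png');cv2.imwrite('pics/s13.png',S)
g=lambda I:cv2.cvtColor(I,cv2.COLOR_BGR2GRAY)
for k in (150,165,180,195):
    print(k,'S0',g(S0)[252:272,k].tolist(),'\n    S ',g(S)[252:272,k].tolist())
for k in (150,170,190,200):
    print(k,'bot S0',g(S0)[296:326,k].tolist(),'\n    S ',g(S)[296:326,k].tolist())
E
```

```text
150 S0 [143, 144, 141, 142, 141, 138, 135, 134, 131, 115, 102, 118, 146, 156, 156, 155, 157, 156, 155, 156] 
    S  [145, 145, 144, 144, 143, 140, 137, 134, 131, 117, 116, 139, 155, 157, 156, 156, 156, 157, 157, 156]
165 S0 [136, 136, 138, 138, 138, 127, 105, 97, 101, 125, 156, 160, 158, 159, 160, 160, 159, 158, 158, 158] 
    S  [137, 137, 140, 140, 139, 126, 109, 134, 166, 163, 158, 160, 161, 161, 163, 162, 162, 162, 162, 161]
180 S0 [110, 114, 125, 130, 123, 124, 138, 156, 161, 161, 161, 162, 163, 164, 163, 165, 164, 163, 163, 163] 
    S  [111, 114, 127, 132, 140, 159, 162, 161, 161, 161, 161, 162, 162, 163, 162, 163, 163, 162, 163, 163]
195 S0 [136, 136, 131, 129, 133, 136, 136, 135, 131, 127, 128, 128, 128, 126, 127, 134, 141, 146, 152, 157] 
    S  [138, 136, 133, 131, 134, 138, 139, 136, 133, 129, 130, 131, 130, 128, 129, 130, 129, 133, 161, 178]
150 bot S0 [159, 160, 160, 159, 159, 160, 159, 159, 158, 158, 158, 158, 157, 156, 156, 158, 157, 136, 120, 111, 103, 83, 75, 75, 74, 68, 61, 68, 70, 71] 
    S  [157, 157, 159, 158, 159, 159, 158, 159, 160, 160, 159, 159, 159, 158, 1
[... 275 characters left out ...]
54, 151, 141, 129, 121, 112, 102, 83, 74, 76, 85, 101, 105, 89, 71, 66, 69, 69, 70, 90, 114]
190 bot S0 [155, 155, 155, 156, 155, 155, 158, 176, 182, 140, 120, 116, 110, 88, 81, 85, 90, 97, 100, 88, 73, 85, 111, 119, 122, 121, 119, 116, 122, 131] 
    S  [157, 156, 155, 156, 157, 153, 138, 127, 121, 108, 102, 93, 95, 99, 99, 99, 98, 86, 73, 88, 113, 119, 119, 119, 121, 123, 118, 118, 124, 133]
200 bot S0 [158, 157, 157, 156, 159, 179, 187, 144, 122, 116, 107, 86, 78, 78, 77, 75, 77, 80, 79, 91, 114, 120, 118, 118, 119, 125, 127, 125, 124, 116] 
    S  [157, 160, 175, 182, 144, 124, 119, 111, 88, 77, 77, 77, 75, 72, 78, 85, 106, 132, 139, 132, 128, 134, 136, 135, 134, 134, 131, 126, 125, 118]
```

```bash
python3 -c "
from bench import arm
print(arm.job_done())"
```

```text
the job is handed in; nothing more can be done
None
```

I handed the job in at about 25 s on the clock; the hand-in gave no verdict back. By my camera checks the plate rests level on the packing strip, the weight stands upright on the bench off the bar, and the tape measure had not visibly moved; I kept clear of the try square but did not re-measure it.

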